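# Load the bench comparator's slide and hold it in the measuring notch

### The arm

A 7-joint arm with a two-finger parallel gripper is mounted at the origin on the work surface. World frame = base frame: x ahead of the robot, y to its left, z up, the work surface at z = 0. Lengths are in m, angles in rad, forces in N, time in s.
With the tool pointing down it reaches from about 0.425 to 0.875 m from the base axis. Payload 4.7 kg.
Tool frame: the origin (TCP) lies on the centre line of the jaws, within the pads' length; the fingertips stand ahead of it and the grasp point (between the pads) lies 2 mm behind it (nose_length is the z of the fingertips in the tool frame, in m); z points along the fingers, y is the line along which they close (so a half turn about z gives the same grasp; the last joint's range is limited). The gripper opens to 87 mm and grips with 3 to 60 N. Pads are 19 mm wide; open, the fingers measure 117 mm over their backs; the gripper's body (75 mm by 190 mm) begins 51 mm behind the grasp point.
Start: joints at [1.279, 0.321, -0.07, 1.45, 0.023, 1.371, -0.057], TCP at [0.196, -0.62, 0.24] pointing down, gripper open.
Joint ranges: [-2.86, 2.86], [-0.3, 2.09], [-1.38, 1.24], [0.06, 2.45], [-1.56, 4.7], [0.09, 2.05], [-2.69, 2.69]. Speed limits (rad/s): [2.57, 2.57, 3.14, 3.14, 3.14, 3.14, 3.14].

### API

Orientations are given as a rotation vector (axis times angle).
In Python, from bench import * gives the robot as it stands.
- The arm moves only by the tool send_rows, never from a script. Its arguments are lists of equal length, an entry for each row: "xyz": the shift along the tool's x, y, z in mm, a list of three; "dr": the turn, a rotation vector about the tool's x, y, z in rad, a list of three. A call has exactly 10 rows; each row is the pose to reach, as a shift and turn from the pose commanded when the call began, along the tool's axes at that moment; what a row does not reach only later rows make up. A row lasts 1/12 s, in which the tool goes at most 41.7 mm and 7.16 degrees, less where a joint would pass 70% of its speed; a pose out of reach is approached as far as the arm can. A call with a gripper value outside its range is refused whole. "jaw" is the finger opening in mm, from 0 to 87, set as the call begins (left out, the last holds). The fingers move at their own pace and stop on an object; "grip_force" is the grip in N (left out, the last holds). Time passes only in rows, so rows that repeat a pose let the fingers close, or fill a call up. It gives the time, the measured TCP pose, the force, the opening and the grip force at its end, in the units of the state.
- get_state(): the state, without advancing time (a new reading comes with each control period).
- get_image(name): name is "side" or "top"; returns the picture (400x640x3 uint8, red, green, blue); there is no depth.
- calibration(name): a dict with "vfov" (degrees; the focal length in pixels is half the picture's height over the tangent of half this angle, whatever the lens; pixels are square), "cx", "cy" (the principal point, pixels), "rvec" (rotation vector, rad) and "tvec" (3), from world to camera coordinates, as OpenCV has them. Camera axes: x right, y down, z forward; pixel columns grow to the right and rows downward; lengths in m; the calibration is good to about 2 mm. A picture is of the moment at which its call begins. calibration takes no time and is no camera call.
- close_job(): hands the job in; it is judged then, once.
The state is a dict: "time": time; "joint_positions": joint angles; "qd": joint speeds; "joint_torque": joint torques, N m; "position": TCP position; "tool_rot": TCP orientation; "ft_force": force on the tool from outside, world axes, zero at the start; "torque": the same for the moment, N m; "grip_width": opening from 0.0 (shut) to 1.0 (fully open); "grip_force": force on a finger pad.
Only numpy, scipy, OpenCV 4.12 (cv2) and the standard library are available. Lean on these libraries where they do the work, as an engineer would, in place of code of your own. Each camera call takes 0.05 s, during which the arm holds its last target. There are 200 camera calls.

### The job

Raise the lifting lever on the comparator's indicator all the way up so that the stylus is clear, then take the loading slide by its knob and push it in until the ball detent drops into its notch with the spacer under the stylus; do not run past the notch, and do not let the spacer strike the stylus. Finish while still holding the knob, with the slide resting in the notch and the lever left up, so that the stylus can be let down for a reading; leave everything else on the bench where it is.

Things in the scene. Friction and masses are not known exactly. Their poses are not given: they have to be found in the camera images.
- comparator: Fixed bench comparator: dark granite base, rail along it, 30 mm column (250 mm high) 85 mm behind the rail, round indicator 58 mm wide (128-186 mm up) over the rail. Origin on the table straight below the stylus; x points away from the operator to the column, y along the rail, the way the slide is pushed in. Base: x -65 to 125, y -275 to 105, 45 mm high; detent bracket at x -53, y -90, 72 mm high.
- lift_lever (a joint): Lifting lever angle (rad): 0 = hanging, stylus down; 0.45 = fully up at its stop, stylus lifted 10 mm. Starts within 0.08 of 0. It turns about a level pin along the comparator's x axis at x 0, y -22, z 194 mm in its frame; the arm points to +y and at 0 dips 0.13 rad below level. Friction keeps it where it is left; raising takes 1 to 2 N at its ball.
- lever_knob (a point): Centre of the 16 mm black ball at the end of the lifting lever, 100 mm from its pin, at the +y side of the indicator; about 181 mm above the table when down and 225 mm when up. Room all round it for fingers from above.
- slide (a joint): Loading slide's travel (m), growing as it is pushed in (comparator's +y): 0 = outer stop, 0.105 = detent ball seated in the notch, spacer under the stylus, 0.130 = inner end. Starts between 0 and 0.055. Runs with about 3 N of drag; the ball draws it in over the last 3 mm, and then it takes some 9 to 14 N of push to force it out of the notch.
- slide_knob (a point): Centre of the upright black knob on the slide's outer end: cylinder 18 mm across, 38 mm high, top 119 mm above the table, on a thin 11 mm high shank over the slide's plate (plate top 70 mm above the table). This point is 100 mm above the table, on the rail's centre line, 150 mm to the -y side of the nest's centre, so at y = travel - 255 mm in the comparator's frame.
- stylus_tip (a point): Lower end of the indicator's stylus (5 mm across). Lowered it is 80 mm above the table, 4 mm lower than the top of the spacer; lifted fully it is 90 mm above the table.
- spacer_center (a point): Centre of the turned steel spacer clipped in the slide's nest, with which it moves: flange 36 mm across and 6 mm thick with a 20 mm hub, 14 mm high in all (top 84 mm above the table); this point is 7 mm above its underside.
- spanner: Bystander: steel open-ended spanner, 150 mm, lying in front of the base.
- master_disc: Bystander: steel setting disc, 44 mm across, 12 mm high, in front of the base.
- spare_spacer: Bystander: another spacer like the one in the slide, lying on the table in front of the base.
- knife: Bystander: utility knife, 200 mm long, 15 mm high, lying beyond the base's -y end.
- caliper: Bystander: digital caliper, 235 mm long, 14 mm high, lying on the table beyond the base's +y end.
- foam_block: Bystander: block of packing foam 60 x 60 x 75 mm, beyond the base's +y end.
- parts_tray: Bystander: shallow empty tray 100 x 140 x 22 mm beyond the base's -y end.

How it is judged:
By the outcome, as a careful person would: the job done as asked, in the order asked, and still so for the second after the job is handed in, while the arm keeps its last pose, push and grip.
It also fails if it takes over 48 s, if anything falls off the work surface, if the arm or the gripper's body presses on something with over 40 N, if the wrist force passes 120 N, or if a joint passes its speed limit or range.

## Working session

There is one attempt and no reset: what is moved stays moved. The work goes in short steps, Python scripts to look and compute and a tool call to move; the robot and the scene stay as the last step left them, time stands still between calls to the robot, and variables do not carry over. Pictures are saved under pics/ and viewed, at most 10 in all, crops included, and the job is handed in when it is done.

Besides the shell and the picture viewer there is one more tool, called after "Request:" as name(argument=value, ...), one argument or row to a line, values as JSON. send_rows: Moves the arm, as the interface text tells. Its arguments: {"type":"object","properties":{"xyz":{"type":"array"},"dr":{"type":"array"},"jaw":{"type":"number"},"grip_force":{"type":"number"}},"required":["xyz","dr"]}

```bash
mkdir -p pics; ls; python3 - <<'E'
from bench import *
import cv2
for n in("side","top"):
    im=get_image(n); cv2.imwrite(f"pics/{n}0.png",im[:,:,::-1]); print(n,calibration(n))
s=get_state(); print({k:s[k] for k in("time","position","tool_rot","grip_width","ft_force")}); print([k for k in globals() if 'nose' in k], s.keys())
E
```

```text
pics
side {'vfov': 54.64963459182016, 'cx': 316.2040952561068, 'cy': 193.26537741072764, 'rvec': array([ 0.70813311, -2.72331341,  0.98994036]), 'tvec': array([0.47822659, 0.23896587, 1.1509186 ])}
top {'vfov': 50.50801815350915, 'cx': 324.1594457957095, 'cy': 204.86916700737282, 'rvec': array([ 2.18784921, -2.17261581,  0.10706041]), 'tvec': array([0.0430877 , 0.5346797 , 1.35138577])}
{'time': 0.1, 'position': array([ 0.1955117 , -0.61942561,  0.23860514]), 'tool_rot': array([-3.10332546e+00, -4.78282128e-01,  5.15636973e-04]), 'grip_width': 0.9994633193589234, 'ft_force': array([ 0.57533722, -0.20322903, -0.01806482])}
['nose_length'] dict_keys(['time', 'joint_positions', 'qd', 'joint_torque', 'position', 'tool_rot', 'ft_force', 'torque', 'grip_force', 'grip_width'])
```

View pics/side0.png

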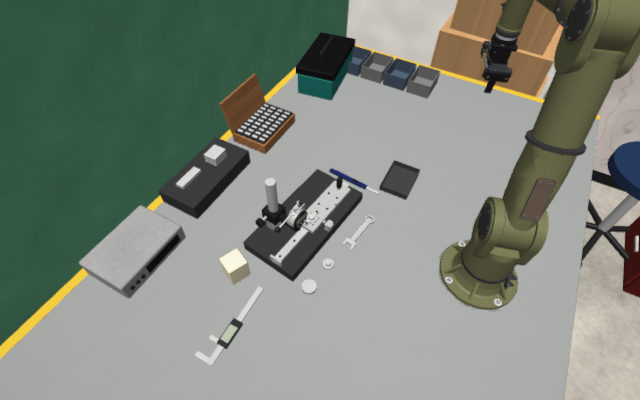

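View pics/top0.png

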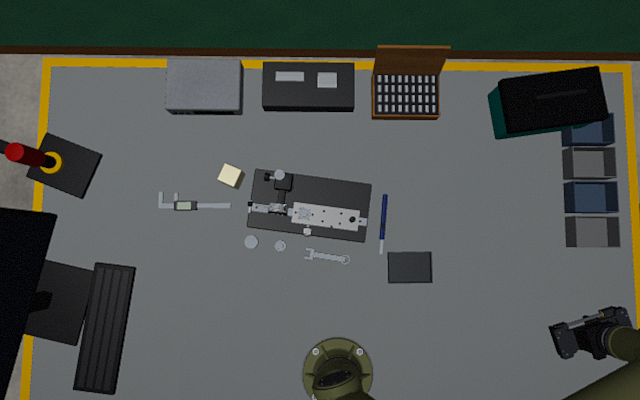

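The top view has the base at about (248–372, 168–242) with the slide knob near (352,219). The lever ball is near the indicator's left side, at about (250,208). In the side view the slide knob is at about (340,183). I'll zoom in on both.

```bash
python3 - <<'E'
import cv2
a=cv2.imread("pics/top0.png")[160:250,240:380]; b=cv2.imread("pics/side0.png")[165:280,240:370]
cv2.imwrite("pics/topz.png",cv2.resize(a,None,fx=5.5,fy=5.5,interpolation=cv2.INTER_CUBIC))
cv2.imwrite("pics/sidez.png",cv2.resize(b,None,fx=5,fy=5,interpolation=cv2.INTER_CUBIC))
E
```

```text
(no output)
```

View pics/topz.png

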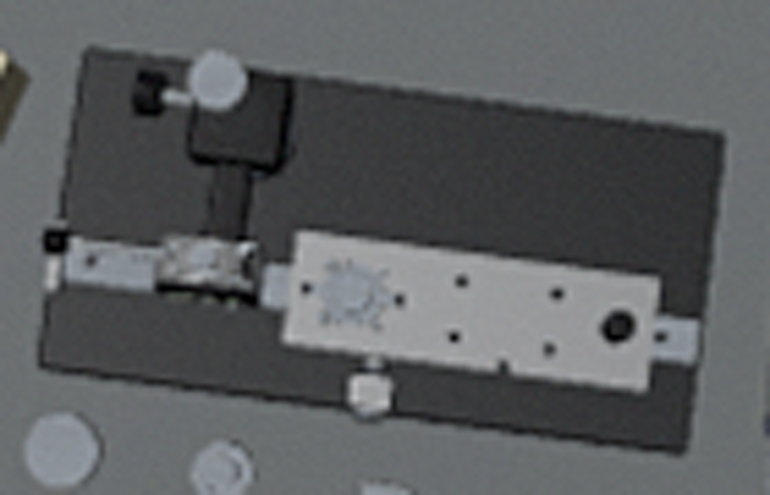

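View pics/sidez.png

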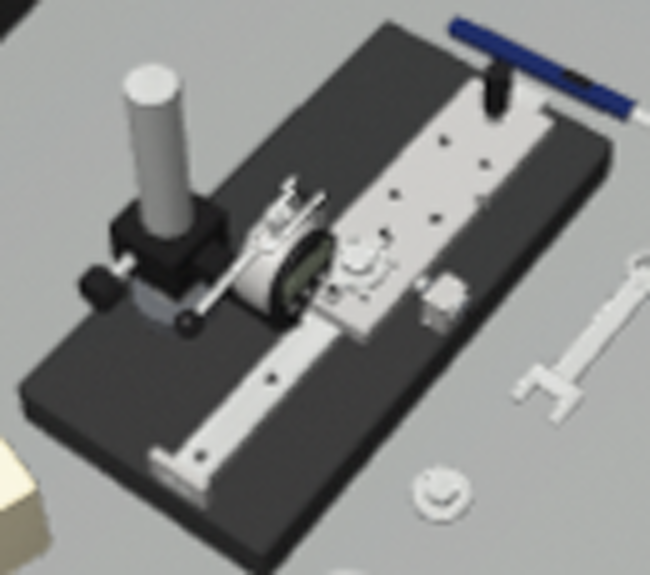

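The top crop shows the base corners at (85,45), (725,132), (688,452) and (40,368). The column top is at (217,80), the lever ball at (55,240) and the slide knob top at (619,326). In the side crop the lever ball is at (189,321), the column top at (153,85) and the slide knob top at about (500,68).

```bash
cat > h.py <<'E'
import numpy as np, cv2
from scipy.spatial.transform import Rotation as R
from bench import *
def cam(n):
    c=calibration(n); f=200/np.tan(np.radians(c["vfov"])/2)
    return cv2.Rodrigues(c["rvec"])[0],c["tvec"],f,c["cx"],c["cy"]
def ray(n,p):
    r,t,f,cx,cy=cam(n); return -r.T@t, r.T@np.array([(p[0]-cx)/f,(p[1]-cy)/f,1])
def plane(n,p,z):
    o,d=ray(n,p); return o+d*(z-o[2])/d[2]
def tri(p,q):
    (a,u),(b,v)=ray("top",p),ray("side",q)
    s=np.linalg.lstsq(np.c_[u,-v],b-a,rcond=None)[0]; A,B=a+u*s[0],b+v*s[1]
    return (A+B)/2,np.linalg.norm(A-B)
def proj(n,X):
    r,t,f,cx,cy=cam(n); c=r@X+t; return np.array([c[0]/c[2]*f+cx,c[1]/c[2]*f+cy])
T=lambda p:(np.array(p)+.5)/5.5-.5+[240,160]
S=lambda p:(np.array(p)+.5)/5-.5+[240,165]
E
cat > m.py <<'E'
from h import *
L=np.array([[125,105],[125,-275],[-65,-275],[-65,105]])/1e3
W=np.array([plane("top",T(p),.045)[:2] for p in [(85,45),(725,132),(688,452),(40,368)]])
l=L-L.mean(0);w=W-W.mean(0)
th=np.arctan2((l[:,0]*w[:,1]-l[:,1]*w[:,0]).sum(),(l*w).sum())
Rm=np.array([[np.cos(th),-np.sin(th)],[np.sin(th),np.cos(th)]]); o=W.mean(0)-Rm@L.mean(0)
print("yaw",th,"origin",o,"resid mm",((L@Rm.T+o-W)*1e3).round(1).tolist())
loc=lambda X:np.r_[Rm.T@(X[:2]-o),X[2]].round(4)
for n,a,b,z in [("col",(217,80),(153,85),.25),("ball",(55,240),(189,321),.181),("knobtop",(619,326),(500,68),.119)]:
    X,e=tri(T(a),S(b)); P=plane("top",T(a),z);Q=plane("side",S(b),z)
    print(n,X.round(4),"gap",round(e,4),"loc",loc(X),"topplane",loc(P),"side",loc(Q),P.round(4))
s=get_state();print(R.from_rotvec(s["tool_rot"]).as_matrix().round(3),nose_length)
E
python3 m.py
```

```text
yaw -0.12343460096636476 origin [0.51326505 0.18183246] resid mm [[-0.2, 0.8], [1.3, -2.3], [-1.0, -0.8], [-0.1, 2.3]]
col [0.5968 0.172  0.2497] gap 0.001 loc [0.0841 0.0005 0.2497] topplane [0.0845 0.0008 0.25  ] side [0.0835 0.0005 0.25  ] [0.5972 0.1722 0.25  ]
ball [0.5221 0.2601 0.1914] gap 0.0009 loc [-0.0009  0.0787  0.1914] topplane [0.0002 0.0808 0.181 ] side [0.0038 0.0734 0.181 ] [0.5235 0.262  0.181 ]
knobtop [ 0.4839 -0.0365  0.1236] gap 0.0001 loc [-0.0023 -0.2203  0.1236] topplane [-0.0019 -0.2206  0.119 ] side [-0.0003 -0.2239  0.119 ] [ 0.4842 -0.0368  0.119 ]
[[ 0.954  0.301 -0.001]
 [ 0.301 -0.954  0.002]
 [-0.    -0.002 -1.   ]] 0.017
```

```bash
cat > go.py <<'E'
# usage: go.py x y z (mm, comparator frame) -> shift/turn in current tool frame
import sys
from h import *
th,o=-0.1234,np.array([.5133,.1818])
c,s_=np.cos(th),np.sin(th); Rm=np.array([[c,-s_],[s_,c]])
G=np.array([[Rm[0,1],Rm[0,0],0],[Rm[1,1],Rm[1,0],0],[0,0,-1]])
s=get_state(); C=R.from_rotvec(s["tool_rot"]); p=s["position"]
print("t",s["time"],"loc",(np.r_[Rm.T@(p[:2]-o),p[2]]*1e3).round(1),"F loc",np.r_[Rm.T@s["ft_force"][:2],s["ft_force"][2]].round(1),"grip",round(s["grip_width"]*87,1),s["grip_force"],"q",s["joint_positions"].round(2))
a=np.array(sys.argv[1:],float)/1e3
for i in range(0,len(a),3):
    X=np.r_[Rm@a[i:i+2]+o,a[i+2]]
    print("xyz",(C.inv().apply(X-p)*1e3).round(1),"dr",(C.inv()*R.from_matrix(G)).as_rotvec().round(4), "world",X.round(3))
E
python3 go.py 80 -430 300  0 79 300
```

```text
t 0.1 loc [-216.8 -834.2  238.6] F loc [ 0.6 -0.1 -0. ] grip 87.0 0.0 q [ 1.28  0.32 -0.07  1.45  0.02  1.37 -0.06]
xyz [ 438.1 -244.2  -61. ] dr [-1.5000e-03 -9.0000e-04 -1.1416e+00] world [ 0.54  -0.255  0.3  ]
xyz [ 577.2 -740.3  -60.2] dr [-1.5000e-03 -9.0000e-04 -1.1416e+00] world [0.523 0.26  0.3  ]
```

Request:
send_rows(
  xyz=[
    [438,-244,-61],
    [438,-244,-61],
    [438,-244,-61],
    [438,-244,-61],
    [438,-244,-61],
    [438,-244,-61],
    [438,-244,-61],
    [438,-244,-61],
    [438,-244,-61],
    [438,-244,-61],
  ],
  dr=[
    [0,0,-1.14],
    [0,0,-1.14],
    [0,0,-1.14],
    [0,0,-1.14],
    [0,0,-1.14],
    [0,0,-1.14],
    [0,0,-1.14],
    [0,0,-1.14],
    [0,0,-1.14],
    [0,0,-1.14],
  ],
  jaw=87,
)

```text
time: 0.93
position: [0.4804, -0.3174, 0.2899]
tool_rot: [-2.35, -2.084, 0.001]
ft_force: [-0.0, -0.6, 0.9]
grip_width: 1.0
grip_force: 0.0
```

```bash
python3 go.py 0 79 300
```

```text
t 0.9333 loc [  28.8 -499.5  289.9] F loc [ 0.  -0.6  0.9] grip 87.0 0.0 q [ 0.93  0.17 -0.44  1.55  0.07  1.44  0.36]
xyz [578.6 -26.7 -10.2] dr [-0.0005  0.0002  0.0037] world [0.523 0.26  0.3  ]
```

Request:
send_rows(
  xyz=[
    [579,-27,-10],
    [579,-27,-10],
    [579,-27,-10],
    [579,-27,-10],
    [579,-27,-10],
    [579,-27,-10],
    [579,-27,-10],
    [579,-27,-10],
    [579,-27,-10],
    [579,-27,-10],
  ],
  dr=[
    [0,0,0],
    [0,0,0],
    [0,0,0],
    [0,0,0],
    [0,0,0],
    [0,0,0],
    [0,0,0],
    [0,0,0],
    [0,0,0],
    [0,0,0],
  ],
  jaw=50,
)

```text
time: 1.77
position: [0.5117, 0.098, 0.297]
tool_rot: [2.356, 2.077, -0.001]
ft_force: [0.3, -0.2, 0.6]
grip_width: 0.577
grip_force: 0.0
```

```bash
python3 go.py 0 79 280
```

```text
t 1.7667 loc [  8.8 -83.3 297. ] F loc [ 0.3 -0.2  0.6] grip 50.2 0.0 q [ 0.53  0.07 -0.8   1.66  0.05  1.44 -0.4 ]
xyz [162.3  -9.1  16.9] dr [ 0.0004  0.0008 -0.002 ] world [0.523 0.26  0.28 ]
```

Request:
send_rows(
  xyz=[
    [162,-9,10],
    [162,-9,10],
    [162,-9,10],
    [162,-9,10],
    [162,-9,17],
    [162,-9,50],
    [162,-9,50],
    [162,-9,50],
    [162,-9,50],
    [162,-9,50],
  ],
  dr=[
    [0,0,-0.002],
    [0,0,-0.002],
    [0,0,-0.002],
    [0,0,-0.002],
    [0,0,-0.002],
    [0,0,-0.002],
    [0,0,-0.002],
    [0,0,-0.002],
    [0,0,-0.002],
    [0,0,-0.002],
  ],
)

```text
time: 2.6
position: [0.5244, 0.2577, 0.2486]
tool_rot: [2.355, 2.078, 0.003]
ft_force: [-0.5, -0.1, -0.0]
grip_width: 0.576
grip_force: 0.0
```

```bash
python3 go.py 0 78 186; python3 - <<'E'
from h import *
im=get_image("side")[150:290,220:380]
cv2.imwrite("pics/s2.png",cv2.resize(im[:,:,::-1],None,fx=4,fy=4,interpolation=cv2.INTER_CUBIC))
E
```

```text
t 2.6 loc [  1.7  76.7 248.6] F loc [-0.5 -0.2 -0. ] grip 50.1 0.0 q [ 0.25  0.28 -0.9   1.58  0.23  1.38 -0.8 ]
xyz [ 1.3 -1.8 62.6] dr [ 0.0019 -0.0007 -0.001 ] world [0.523 0.259 0.186]
```

View pics/s2.png

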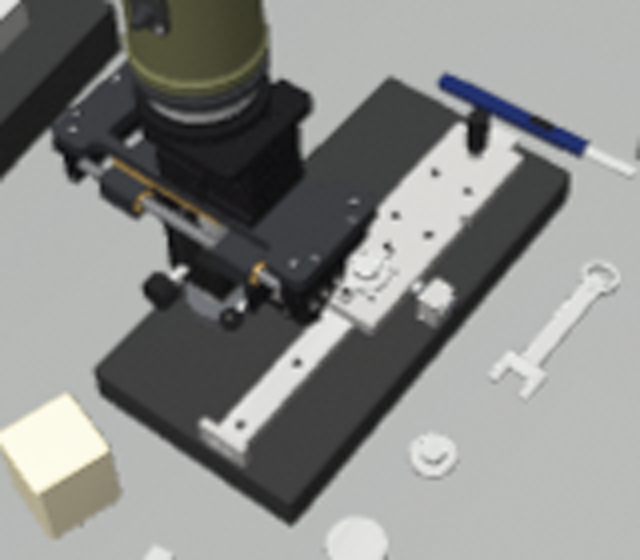

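The side crop shows the ball at (231,317), directly below the jaws, with the fingers straddling it. The spacer and slide haven't moved. I'll descend and grip lightly.

Request:
send_rows(
  xyz=[
    [1,-2,20],
    [1,-2,35],
    [1,-2,50],
    [1,-2,60],
    [1,-2,62],
    [1,-2,62],
    [1,-2,62],
    [1,-2,62],
    [1,-2,62],
    [1,-2,62],
  ],
  dr=[
    [0,0,0],
    [0,0,0],
    [0,0,0],
    [0,0,0],
    [0,0,0],
    [0,0,0],
    [0,0,0],
    [0,0,0],
    [0,0,0],
    [0,0,0],
  ],
)

```text
time: 3.48
position: [0.522, 0.2595, 0.1857]
tool_rot: [2.353, 2.08, 0.002]
ft_force: [1.3, -0.7, 0.4]
grip_width: 0.579
grip_force: 0.0
```

Request:
send_rows(
  xyz=[
    [0,0,0],
    [0,0,0],
    [0,0,0],
    [0,0,0],
    [0,0,0],
    [0,0,0],
    [0,0,0],
    [0,0,0],
    [0,0,0],
    [0,0,0],
  ],
  dr=[
    [0,0,0],
    [0,0,0],
    [0,0,0],
    [0,0,0],
    [0,0,0],
    [0,0,0],
    [0,0,0],
    [0,0,0],
    [0,0,0],
    [0,0,0],
  ],
  jaw=0,
  grip_force=8,
)

```text
time: 4.32
position: [0.5223, 0.2592, 0.1851]
tool_rot: [2.354, 2.08, 0.002]
ft_force: [2.8, 1.7, -1.1]
grip_width: 0.171
grip_force: 8.0
```

```bash
python3 go.py 0 73 225
```

```text
t 4.3167 loc [ -0.6  77.9 185.1] F loc [ 2.5  2.  -1.1] grip 14.9 7.982327020727098 q [ 0.23  0.33 -0.89  1.67  0.27  1.27 -0.83]
xyz [ -4.9   0.7 -39.9] dr [ 0.0011 -0.0004  0.0001] world [0.522 0.254 0.225]
```

Request:
send_rows(
  xyz=[
    [0,0,-4],
    [0,0,-8],
    [0,0,-13],
    [-0.5,0,-18],
    [-1,0,-23],
    [-2,0,-28],
    [-3,0,-33],
    [-4,0,-37],
    [-5,0,-40],
    [-5,0,-40],
  ],
  dr=[
    [0,0,0],
    [0,0,0],
    [0,0,0],
    [0,0,0],
    [0,0,0],
    [0,0,0],
    [0,0,0],
    [0,0,0],
    [0,0,0],
    [0,0,0],
  ],
)

```text
time: 5.15
position: [0.5215, 0.2537, 0.2251]
tool_rot: [2.354, 2.079, 0.0]
ft_force: [6.0, -0.2, -3.2]
grip_width: 0.17
grip_force: 8.0
```

```bash
python3 go.py 0 73 228;  python3 - <<'E'
from h import *
im=get_image("side")[150:290,220:380]
cv2.imwrite("pics/s3.png",cv2.resize(im[:,:,::-1],None,fx=4,fy=4,interpolation=cv2.INTER_CUBIC))
E
```

```text
t 5.15 loc [ -0.8  72.4 225.1] F loc [ 6.   0.5 -3.2] grip 14.8 7.999893128871918 q [ 0.26  0.29 -0.9   1.63  0.23  1.34 -0.8 ]
xyz [ 0.6  0.8 -2.9] dr [ 0.0007  0.0003 -0.0004] world [0.522 0.254 0.228]
```

View pics/s3.png

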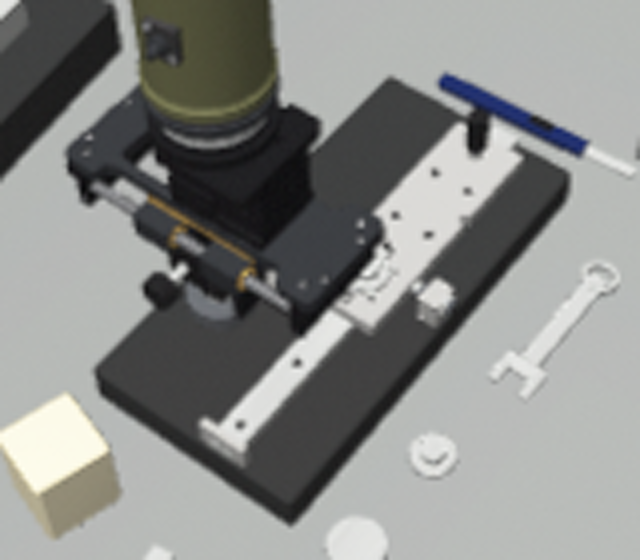

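The ball is now hidden between the jaws and rising with them, and the slide is unchanged. I'll lift a little more until the force shows the stop.

Request:
send_rows(
  xyz=[
    [0,0,-0.5],
    [0,0,-1],
    [0,0,-1.5],
    [0,0,-2],
    [-0.3,0,-2.5],
    [-0.5,0,-3],
    [-0.5,0,-3],
    [-0.5,0,-3],
    [-0.5,0,-3],
    [-0.5,0,-3],
  ],
  dr=[
    [0,0,0],
    [0,0,0],
    [0,0,0],
    [0,0,0],
    [0,0,0],
    [0,0,0],
    [0,0,0],
    [0,0,0],
    [0,0,0],
    [0,0,0],
  ],
)

```text
time: 6.03
position: [0.5213, 0.2532, 0.2267]
tool_rot: [-2.354, -2.08, 0.001]
ft_force: [7.8, -0.1, -8.6]
grip_width: 0.172
grip_force: 8.0
```

```bash
python3 go.py 0 73 228
```

```text
t 6.0333 loc [ -0.9  71.8 226.7] F loc [ 7.8  0.8 -8.6] grip 14.9 7.999413013458252 q [ 0.26  0.29 -0.9   1.63  0.23  1.34 -0.8 ]
xyz [ 1.2  0.9 -1.3] dr [-0.0003  0.0003 -0.0002] world [0.522 0.254 0.228]
```

The force is at 8.6 N and motion has stalled, so the lever is at its stop. Release and retreat upward.

Request:
send_rows(
  xyz=[
    [0,0,0],
    [0,0,0],
    [0,0,0],
    [0,0,0],
    [0,0,0],
    [0,0,-15],
    [0,0,-35],
    [0,0,-55],
    [0,0,-70],
    [0,0,-70],
  ],
  dr=[
    [0,0,0],
    [0,0,0],
    [0,0,0],
    [0,0,0],
    [0,0,0],
    [0,0,0],
    [0,0,0],
    [0,0,0],
    [0,0,0],
    [0,0,0],
  ],
  jaw=45,
)

```text
time: 6.87
position: [0.5218, 0.2552, 0.3016]
tool_rot: [2.352, 2.08, 0.007]
ft_force: [0.3, 0.6, 0.7]
grip_width: 0.519
grip_force: 0.0
```

```bash
python3 go.py 0 -222 290 0 -222 200
```

```text
t 6.8667 loc [ -0.6  73.9 301.6] F loc [0.2 0.7 0.7] grip 45.2 0.0 q [ 0.27  0.25 -0.91  1.51  0.2   1.47 -0.77]
xyz [-295.9    0.3   10.8] dr [ 0.0042 -0.0026  0.0009] world [ 0.486 -0.039  0.29 ]
xyz [-2.961e+02 -1.000e-01  1.008e+02] dr [ 0.0042 -0.0026  0.0009] world [ 0.486 -0.039  0.2  ]
```

Request:
send_rows(
  xyz=[
    [-296,0,0],
    [-296,0,0],
    [-296,0,0],
    [-296,0,0],
    [-296,0,0],
    [-296,0,0],
    [-296,0,5],
    [-296,0,11],
    [-296,0,30],
    [-296,0,50],
  ],
  dr=[
    [0,0,0],
    [0,0,0],
    [0,0,0],
    [0,0,0],
    [0,0,0],
    [0,0,0],
    [0,0,0],
    [0,0,0],
    [0,0,0],
    [0,0,0],
  ],
)

```text
time: 7.7
position: [0.4847, -0.0409, 0.2475]
tool_rot: [2.356, 2.077, 0.001]
ft_force: [0.2, 0.5, 0.6]
grip_width: 0.518
grip_force: 0.0
```

```bash
python3 go.py 0 -222 180;python3 - <<'E'
from h import *
ims=[cv2.resize(get_image(n)[r:r+120,c:c+150],None,fx=4,fy=4,interpolation=cv2.INTER_CUBIC)[:,:,::-1] for n,r,c in(("side",150,235),)]
cv2.imwrite("pics/s4.png",ims[0])
E
```

```text
t 7.7 loc [  -1.  -224.5  247.5] F loc [0.1 0.5 0.6] grip 45.1 0.0 q [ 0.72 -0.01 -0.68  1.81 -0.01  1.34 -0.08]
xyz [ 2.5  0.9 67.5] dr [ 0.001   0.0001 -0.0024] world [ 0.486 -0.039  0.18 ]
```

View pics/s4.png

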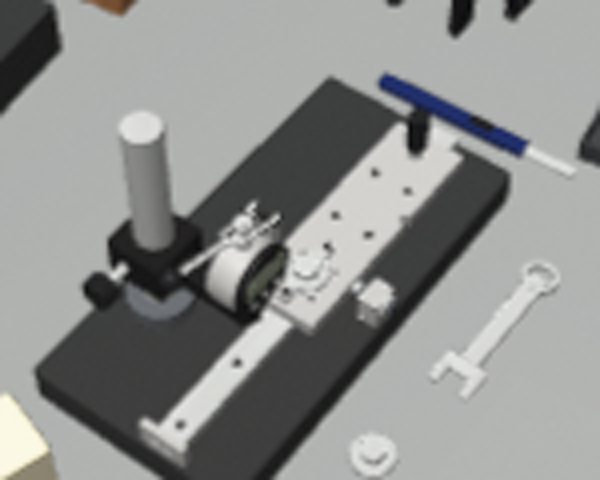

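The lever arm now lies higher, ending at about (185,270) against the black clamp. The knob top is at about (418,112). I'll compare the ball with where it should be fully up, and refine the knob y.

```bash
cat > chk.py <<'E'
from h import *
th,o=-0.1234,np.array([.5133,.1818]);c,s_=np.cos(th),np.sin(th);Rm=np.array([[c,-s_],[s_,c]])
cr=lambda X:(proj("side",X)-[235,150]+.5)*4-.5
for a in (-.05,.2,.35,.45):
    print(a,[cr(np.r_[Rm@[0,-.022+r*np.cos(a-.13)]+o,.194+r*np.sin(a-.13)]).round(0) for r in(-.02,.085,.1)])
im=get_image("side").astype(int)
X=np.r_[Rm@[0,.073]+o,.2255]; u,v=proj("side",X).round().astype(int); print(u,v); print(im[v-7:v+8,u-9:u+8].sum(2)//3)
for y in(-.2205,):print("knobtop",cr(np.r_[Rm@[0,y]+o,.119]), "knob bottom",cr(np.r_[Rm@[0,y]+o,.081]))
E
python3 chk.py
```

```text
-0.05 [array([280., 195.]), array([187., 310.]), array([173., 327.])]
0.2 [array([280., 199.]), array([184., 292.]), array([169., 307.])]
0.35 [array([280., 203.]), array([185., 279.]), array([170., 291.])]
0.45 [array([280., 205.]), array([186., 269.]), array([172., 280.])]
278 220
[[ 34  35  35  35  36  35  34  34  34  32  26  21  22  29  36  74 121]
 [ 34  35  35  34  34  34  34  34  32  26  21  22  32  46  91 157 194]
 [ 32  33  35  34  36  34  34  32  27  19  21  38  77 121 156 180 135]
 [ 23  26  31  33  34  34  33  30  27  25  42  90 155 194 160 105  46]
 [ 20  23  25  28  33  32  30  35  41  36  65 139 183 138  59  35  34]
 [ 21  24  22  23  24  27  31  44  50  40  46  91 116  45  36  35  35]
 [ 22  22  24  22  24  26  35  51  66  46  34  27  24  32  35  35  36]
 [ 22  22  22  22  24  27  33  42  46  40  32  25  21  24  27  34  38]
 [ 53  28  22  22  21  24  27  33  33  30  31  38  34  23  23  25  38]
 [102  66  50  27  24  23  21  23  31  42  62  80  74  45  27  23  24]
 [113 112 101  71  37  22  22  29  54  83 103 114 108  87  53  24  23]
 [112 115 122 120  84  48  32  59  95 109 111 114 114 107  76  37  33]
 [113 113 115 120 119  96  73  91 111 112 113 114 112  93  50  57  56]
 [114 114 113 113 114 113 114 115 114 113 113 111  96  63  53  60  63]
 [107 112 115 114 113 114 113 114 114 114 110  94  62  52  53  62  62]]
knobtop [417.17791331 116.69036621] knob bottom [414.48712539 148.00541298]
```

The lever arm tip at (185,270) matches full lift (0.45). Next I'll turn the jaws 90° so they close along the slide's travel, which makes the push positive, and then descend on the knob.

Request:
send_rows(
  xyz=[
    [2.5,1,0],
    [2.5,1,5],
    [2.5,1,10],
    [2.5,1,20],
    [2.5,1,30],
    [2.5,1,40],
    [2.5,1,50],
    [2.5,1,60],
    [2.5,1,67],
    [2.5,1,67],
  ],
  dr=[
    [0,0,1.568],
    [0,0,1.568],
    [0,0,1.568],
    [0,0,1.568],
    [0,0,1.568],
    [0,0,1.568],
    [0,0,1.568],
    [0,0,1.568],
    [0,0,1.568],
    [0,0,1.568],
  ],
)

```text
time: 8.63
position: [0.4852, -0.037, 0.1802]
tool_rot: [-3.126, -0.302, 0.004]
ft_force: [-0.0, 0.1, -0.5]
grip_width: 0.518
grip_force: 0.0
```

```bash
sed -i 's/^s=get_state/G=G@R.from_rotvec([0,0,np.pi\/2]).as_matrix()\ns=get_state/' go.py; python3 go.py -1 -221 150 -1 -221 101
```

```text
t 8.6333 loc [  -1.  -220.6  180.2] F loc [-0.   0.1 -0.5] grip 45.0 0.0 q [ 0.7   0.05 -0.69  1.9   0.03  1.21 -1.38]
xyz [-0.1  0.4 30.2] dr [-0.0007  0.0024  0.3159] world [ 0.485 -0.037  0.15 ]
xyz [ 0.   0.5 79.2] dr [-0.0007  0.0024  0.3159] world [ 0.485 -0.037  0.101]
```

Request:
send_rows(
  xyz=[
    [0,0,5],
    [0,0,10],
    [0,0,15],
    [0,0,20],
    [0,0.5,35],
    [0,0.5,50],
    [0,0.5,65],
    [0,0.5,75],
    [0,0.5,79],
    [0,0.5,79],
  ],
  dr=[
    [0,0,0.11],
    [0,0,0.22],
    [0,0,0.316],
    [0,0,0.316],
    [0,0,0.316],
    [0,0,0.316],
    [0,0,0.316],
    [0,0,0.316],
    [0,0,0.316],
    [0,0,0.316],
  ],
)

```text
time: 9.47
position: [0.4856, -0.0378, 0.1014]
tool_rot: [-3.136, 0.183, 0.003]
ft_force: [0.6, 0.1, 1.1]
grip_width: 0.52
grip_force: 0.0
```

Request:
send_rows(
  xyz=[
    [0,0,0],
    [0,0,0],
    [0,0,0],
    [0,0,0],
    [0,0,0],
    [0,0,0],
    [0,0,0],
    [0,0,0],
    [0,0,0],
    [0,0,0],
  ],
  dr=[
    [0,0,0],
    [0,0,0],
    [0,0,0],
    [0,0,0],
    [0,0,0],
    [0,0,0],
    [0,0,0],
    [0,0,0],
    [0,0,0],
    [0,0,0],
  ],
  jaw=0,
  grip_force=25,
)

```text
time: 10.3
position: [0.4863, -0.0388, 0.1025]
tool_rot: [3.135, -0.186, 0.001]
ft_force: [-0.8, -4.1, 6.0]
grip_width: 0.195
grip_force: 25.0
```

```bash
python3 go.py -1 -160 101 -1 -150 101
```

```text
t 10.3 loc [   0.4 -222.2  102.5] F loc [-0.2 -4.1  6. ] grip 17.0 24.997476311400533 q [ 0.66  0.14 -0.68  1.99  0.1   1.04 -1.75]
xyz [ -1.1 -62.2   1.4] dr [ 0.001  -0.0007  0.0047] world [0.493 0.023 0.101]
xyz [ -1.1 -72.2   1.4] dr [ 0.001  -0.0007  0.0047] world [0.494 0.033 0.101]
```

Request:
send_rows(
  xyz=[
    [0,-6,0],
    [0,-13,0],
    [0,-20,0],
    [0,-27,0],
    [0,-34,0],
    [0,-41,0],
    [0,-47,0],
    [0,-53,0],
    [0,-58,0],
    [0,-60,0],
  ],
  dr=[
    [0,0,0],
    [0,0,0],
    [0,0,0],
    [0,0,0],
    [0,0,0],
    [0,0,0],
    [0,0,0],
    [0,0,0],
    [0,0,0],
    [0,0,0],
  ],
)

```text
time: 11.13
position: [0.4938, 0.0202, 0.1025]
tool_rot: [3.134, -0.186, 0.002]
ft_force: [-0.4, -5.4, 4.9]
grip_width: 0.196
grip_force: 25.0
```

```bash
python3 go.py 0 -150 102; python3 - <<'E'
from h import *
for n,r,c in(("side",150,235),): cv2.imwrite("pics/s5.png",cv2.resize(get_image(n)[r:r+120,c:c+150],None,fx=4,fy=4,interpolation=cv2.INTER_CUBIC)[:,:,::-1])
E
```

```text
t 11.1333 loc [   0.5 -162.8  102.5] F loc [ 0.2 -5.4  4.9] grip 17.1 24.99713657889515 q [ 0.58  0.16 -0.72  1.97  0.13  1.05 -1.89]
xyz [ -0.5 -12.8   0.5] dr [ 0.0022 -0.0014  0.0048] world [0.495 0.033 0.102]
```

View pics/s5.png

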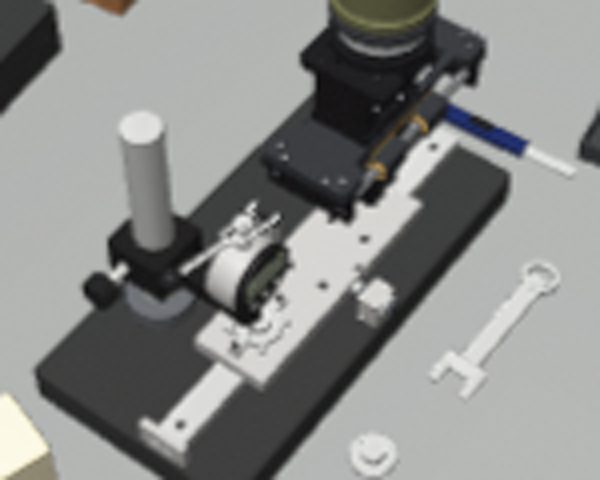

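The slide has followed the gripper, the spacer is nearly under the stylus, and the lever is still up at (185,270). Now small steps, watching the force.

Request:
send_rows(
  xyz=[
    [0,-2,0],
    [0,-4,0],
    [0,-6,0],
    [0,-7,0],
    [0,-8,0],
    [0,-8,0],
    [0,-8,0],
    [0,-8,0],
    [0,-8,0],
    [0,-8,0],
  ],
  dr=[
    [0,0,0],
    [0,0,0],
    [0,0,0],
    [0,0,0],
    [0,0,0],
    [0,0,0],
    [0,0,0],
    [0,0,0],
    [0,0,0],
    [0,0,0],
  ],
)

```text
time: 12.02
position: [0.4949, 0.0293, 0.1025]
tool_rot: [3.136, -0.186, 0.003]
ft_force: [1.2, -3.9, 4.7]
grip_width: 0.199
grip_force: 25.0
```

Request:
send_rows(
  xyz=[
    [0,-0.5,0],
    [0,-1,0],
    [0,-1,0],
    [0,-1,0],
    [0,-1,0],
    [0,-1,0],
    [0,-1,0],
    [0,-1,0],
    [0,-1,0],
    [0,-1,0],
  ],
  dr=[
    [0,0,0],
    [0,0,0],
    [0,0,0],
    [0,0,0],
    [0,0,0],
    [0,0,0],
    [0,0,0],
    [0,0,0],
    [0,0,0],
    [0,0,0],
  ],
)

```text
time: 12.85
position: [0.4951, 0.0315, 0.1025]
tool_rot: [-3.135, 0.185, -0.003]
ft_force: [5.2, 1.9, 4.9]
grip_width: 0.199
grip_force: 25.0
```

```bash
python3 go.py 0 -150 102
```

```text
t 12.85 loc [   0.5 -151.4  102.5] F loc [4.9 2.5 4.9] grip 17.3 25.005029160529375 q [ 0.57  0.17 -0.73  1.97  0.13  1.05 -1.91]
xyz [-0.5 -1.4  0.5] dr [-0.0016 -0.002   0.0058] world [0.495 0.033 0.102]
```

The sign has flipped, so the detent is drawing the slide in. I'll follow it in half-millimetre steps.

Request:
send_rows(
  xyz=[
    [0,-0.5,0],
    [0,-0.5,0],
    [0,-0.5,0],
    [0,-0.5,0],
    [0,-0.5,0],
    [0,-0.5,0],
    [0,-0.5,0],
    [0,-0.5,0],
    [0,-0.5,0],
    [0,-0.5,0],
  ],
  dr=[
    [0,0,0],
    [0,0,0],
    [0,0,0],
    [0,0,0],
    [0,0,0],
    [0,0,0],
    [0,0,0],
    [0,0,0],
    [0,0,0],
    [0,0,0],
  ],
)

```text
time: 13.68
position: [0.4951, 0.0316, 0.1025]
tool_rot: [-3.135, 0.185, -0.003]
ft_force: [5.0, 1.2, 5.0]
grip_width: 0.198
grip_force: 25.0
```

Request:
send_rows(
  xyz=[
    [0,-0.5,0],
    [0,-0.5,0],
    [0,-0.5,0],
    [0,-0.5,0],
    [0,-0.5,0],
    [0,-0.5,0],
    [0,-0.5,0],
    [0,-0.5,0],
    [0,-0.5,0],
    [0,-0.5,0],
  ],
  dr=[
    [0,0,0],
    [0,0,0],
    [0,0,0],
    [0,0,0],
    [0,0,0],
    [0,0,0],
    [0,0,0],
    [0,0,0],
    [0,0,0],
    [0,0,0],
  ],
)

```text
time: 14.52
position: [0.4951, 0.0316, 0.1025]
tool_rot: [-3.136, 0.185, -0.003]
ft_force: [5.8, 0.2, 5.1]
grip_width: 0.197
grip_force: 25.0
```

```bash
python3 go.py 0 -150 102
```

```text
t 14.5167 loc [   0.5 -151.3  102.5] F loc [5.7 0.9 5.1] grip 17.1 25.00019336119294 q [ 0.56  0.17 -0.73  1.97  0.13  1.05 -1.91]
xyz [-0.4 -1.3  0.5] dr [-0.0003 -0.0018  0.0053] world [0.495 0.033 0.102]
```

The position is now locked while the force falls, which means it's seated in the notch. One last small step for zero load, then a final look.

Request:
send_rows(
  xyz=[
    [0,-0.5,0],
    [0,-0.5,0],
    [0,-0.5,0],
    [0,-0.5,0],
    [0,-0.5,0],
    [0,-0.5,0],
    [0,-0.5,0],
    [0,-0.5,0],
    [0,-0.5,0],
    [0,-0.5,0],
  ],
  dr=[
    [0,0,0],
    [0,0,0],
    [0,0,0],
    [0,0,0],
    [0,0,0],
    [0,0,0],
    [0,0,0],
    [0,0,0],
    [0,0,0],
    [0,0,0],
  ],
)

```text
time: 15.35
position: [0.4951, 0.0318, 0.1025]
tool_rot: [3.136, -0.186, 0.003]
ft_force: [4.0, -1.2, 5.6]
grip_width: 0.2
grip_force: 25.0
```

```bash
python3 go.py 0 -150 102; python3 - <<'E'
from h import *
for n,r,c in(("side",150,235),): cv2.imwrite("pics/s6.png",cv2.resize(get_image(n)[r:r+120,c:c+150],None,fx=5,fy=5,interpolation=cv2.INTER_CUBIC)[:,:,::-1])
E
```

```text
t 15.35 loc [   0.4 -151.1  102.5] F loc [ 4.1 -0.7  5.6] grip 17.4 24.998895674943924 q [ 0.56  0.17 -0.73  1.97  0.13  1.05 -1.91]
xyz [-0.4 -1.1  0.5] dr [ 0.0001 -0.0016  0.0052] world [0.495 0.033 0.102]
```

View pics/s6.png

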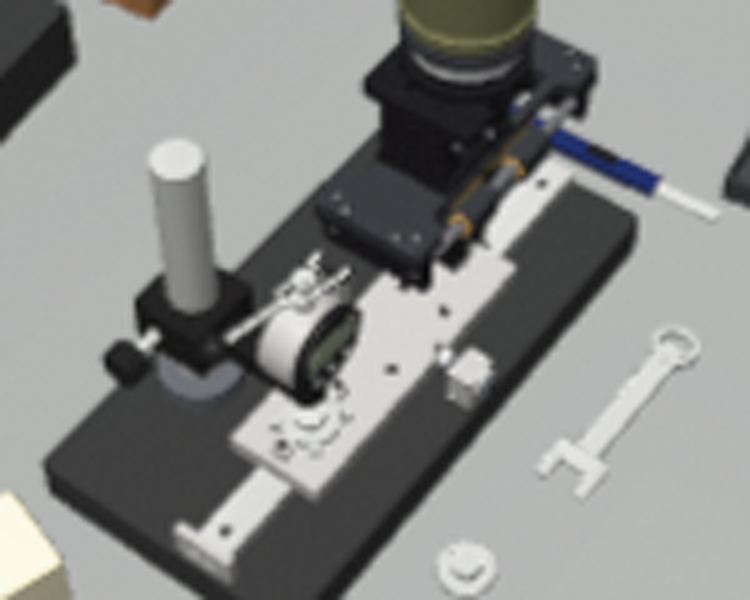

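The lever is up, with its arm tip at (230,340) in this 5x crop. The spacer at (312,418) is under the indicator and the knob is held with almost no load along the travel. I'm handing it in.

```bash
python3 -c "from bench import *; print(close_job())"
```

```text
the job is handed in; nothing more can be done
None
```

The job is handed in (no verdict came back): the lever is fully up at its stop, the slide appears seated in the detent notch (force reversed as it drew in, then position held) with the spacer under the stylus, and the knob is still held with almost no push.

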